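Pack the reagent kit under its cantilever tray

ROBOT

A 6-joint arm with a two-finger parallel gripper is mounted at the origin on the work surface. World frame = base frame: x ahead of the robot, y to its left, z up, the work surface at z = 0. Lengths are in mm, angles in rad, forces in N, time in s.
With the tool pointing down it reaches from about 350 to 775 mm from the base axis. Payload 7.3 kg.
Tool frame: the origin (TCP) lies between the finger pads; the fingertips stand bot.tips_ahead ahead of it and the grasp point (between the pads) lies 6 mm ahead of it (bot.tips_ahead is the distance from the TCP to the fingertips, in mm); z points along the fingers, y is the line along which they close (so a half turn about z gives the same grasp; the last joint's range is limited). The gripper opens to 92 mm and grips with 3 to 60 N. Pads are 19 mm wide; open, the fingers measure 130 mm over their backs; the gripper's body (75 mm by 190 mm) begins 47 mm behind the grasp point.
Start: joints at [-1.354, 0.342, 1.524, -0, 1.275, -0.146], TCP at [186.342, -490.835, 251.741] pointing down, gripper open.
Joint ranges: [-2.53, 2.53], [-0.77, 2.02], [0.04, 2.7], [-1, 4.14], [0.28, 2.66], [-3.11, 3.11]. Speed limits (rad/s): [2.57, 2.57, 3.14, 3.14, 3.14, 3.14].

INTERFACE

Orientations are given as [roll, pitch, yaw] about the fixed x, y, z axes, in that order (R = Rz(yaw) Ry(pitch) Rx(roll)).
In Python, from plant import bot gives the robot as it stands. The module is installed in compiled form; this text tells all that it offers.
- The arm moves only by the tool step_arm, never from a script. Its argument "targets" is one flat list of numbers, 7 for each row, row after row: the opening, from 0 (shut) to 1 (fully open), then the shift along the tool's x, y, z each as a share of 100 mm, from -1 to 1, then the turn, a rotation vector about the tool's x, y, z each as a share of pi/4 rad, from -1 to 1. A call has 1 to 20 rows; each row is the pose to reach, as a shift and turn from the pose commanded when the call began, along the tool's axes at that moment; what a row does not reach only later rows make up. A row lasts 1/8 s, in which the tool goes at most 62.5 mm and 10.7 degrees, less where a joint would pass 70% of its speed; a pose out of reach is approached as far as the arm can. A call with a number of a shift or a turn outside -1 to 1 is refused whole. A call with a gripper value outside its range is refused whole. The fingers move at their own pace and stop on an object; the grip force is fixed at half the most. Time passes only in rows, so rows that repeat a pose let the fingers close. It gives the time, the measured TCP pose, the force, the opening and the grip force at its end, in the units of the state.
- bot.get_obs(): the state, without advancing time (a new reading comes with each control period).
- bot.capture(name): name is "scene" or "top" or "wrist"; returns (picture, depth): 480x640x3 uint8, blue, green, red; 480x640 float32, mm along the optical axis (not along the pixel's ray), 0 where there is no reading.
- bot.camera_info(name): a dict with "fx", "fy", "cx", "cy" (pixels), "camera_from_world" (4x4, takes a point from world to camera coordinates); the wrist camera has in their place "hand_eye" (4x4, takes a point from camera to tool coordinates, whose origin is the TCP and whose axes are the flange's). Camera axes: x right, y down, z forward; pixel columns grow to the right and rows downward; lengths in mm; the calibration is good to about 2 mm. A picture is of the moment at which its call begins: read the wrist's pose just before it. camera_info takes no time and is no camera call.
- bot.close_job(): hands the job in; it is judged then, once.
The state is a dict: "time": time; "joint_positions": joint angles; "dq": joint speeds; "tau": joint torques, N m; "tool_pos": TCP position; "tcp_rot": TCP orientation; "contact_force": force on the tool from outside, world axes, zero at the start; "moment": the same for the moment, N m; "grip_width": finger opening in mm; "finger_force": force on a finger pad.
Only numpy, scipy, OpenCV 4.12 (cv2) and the standard library are available. Lean on these libraries where they do the work, as an engineer would, in place of code of your own. Each camera call takes 0.05 s, during which the arm holds its last target. There are 200 camera calls.

TASK

Lift the wire tray of the blue kit case over to its fully open position, then stand the three closed reagents upright in their own recesses on the case floor: the screw-capped round amber bottle in the large ring, the square bottle in the square frame, the capped vial in the small ring. Leave the amber bottle with the dropper bulb and the open, capless vial standing where they are. Finally swing the tray back down until it is fully closed over the packed bottles, and let go.

Things in the scene. Friction and masses are not known exactly. Their poses are not given: they have to be found in the camera images.
- tray_swing (a joint): Swing q of the white wire tray on the blue case, rad: 0 closed (start), 1.745 (100 deg) fully open beyond the case. On parallel 105 mm arms it never tilts: all of it moves 105*(sin(q-50deg)+sin 50deg) mm along the knob's +x and 105*(cos(q-50deg)-cos 50deg) mm up; 161 mm in all, rising 38 mm mid-way. 0.25 kg, damped: let go, it sinks slowly to the nearer end and stays.
- tray_knob (a point): Upright black knob on the tray's robot-side edge, 24 mm wide, 45 tall; point on its axis 14 mm below its top (tray rim 24 mm, underside 36 mm lower). x: level, the way the tray opens (away from the robot, across the row of recesses); z up. Tray 127 (x) by 256 mm (y), centre 45 mm along +x. Case below, centred under the closed tray: 130 by 260 mm, walls 5 mm thick, 80 mm high.
- round_bottle_mid (a point): Round amber bottle, broad flat white screw cap: 40 mm wide, straight side up to 46 mm, cap 30 mm wide, 66 mm tall in all, about 90 g. It stands loose and upright on the black bench; the point is on its axis half-way up, z axis up. It belongs in the large ring.
- square_bottle_mid (a point): White square bottle, round white cap: 36 by 36 mm up to 46 mm, cap 26 mm wide, 62 mm tall in all, about 70 g. It stands loose and upright on the black bench; the point is on its axis half-way up, z axis up. x and y axes square to its flat sides. It belongs in the square frame.
- capped_vial_mid (a point): Narrow clear vial with white cap: 24 mm wide all the way, 64 mm tall, about 30 g. It stands loose and upright on the black bench; the point is on its axis half-way up, z axis up. It belongs in the small ring.
- dropper_bottle_mid (a point): Look-alike, to be left alone: amber bottle 40 mm wide with a narrow black rubber dropper bulb on top, 96 mm tall. It stands loose and upright on the black bench; the point is on its axis half-way up, z axis up. 
- open_vial_mid (a point): Look-alike, to be left alone: clear vial without cap, an open mouth on top, 24 mm wide, 50 mm tall. It stands loose and upright on the black bench; the point is on its axis half-way up, z axis up. 
- large_ring: Recess for the round bottle: grey ring, 56 mm inside, 66 outside, rim 10 mm above the case floor. One of three in a row across the case, 78 mm apart, in any order, seen through the wire tray at the start. Origin: its centre at the level of the case floor (5 mm above the bench), where the bottle's foot will rest; axes along the case's sides.
- square_frame: Recess for the square bottle: grey square frame, 52 mm inside, 62 outside, rim 10 mm above the case floor. One of three in a row across the case, 78 mm apart, in any order, seen through the wire tray at the start. Origin: its centre at the level of the case floor (5 mm above the bench), where the bottle's foot will rest; axes along the case's sides.
- small_ring: Recess for the capped vial: grey ring, 40 mm inside, 50 outside, rim 10 mm above the case floor. One of three in a row across the case, 78 mm apart, in any order, seen through the wire tray at the start. Origin: its centre at the level of the case floor (5 mm above the bench), where the bottle's foot will rest; axes along the case's sides.
Things that resemble listed ones, but are neither listed nor needed, are in the scene too. Leave any pink or yellow look-alike of the part that bears capped_vial_mid alone.

How it is judged (in metres and radians):
On the way, in this order (a step that is already met when the one before it is completed fails the run):
1. the tray is fully open (value of joint tray_swing above 1.6 rad), for 0.2 s.
2. the three closed reagents stand in their own recesses, the tray still open (horizontal distance between round_bottle_mid and large_ring below 0.012 m and z of round_bottle_mid in the frame of large_ring between 0.028 and 0.038 m and angle between each of round_bottle_mid, square_bottle_mid, capped_vial_mid's own z axis and vertical below 0.15 rad and horizontal distance between square_bottle_mid and square_frame below 0.012 m and z of square_bottle_mid in the frame of square_frame between 0.026 and 0.036 m and horizontal distance between capped_vial_mid and small_ring below 0.012 m and z of capped_vial_mid in the frame of small_ring between 0.027 and 0.037 m and value of joint tray_swing above 1.5 rad), for 0.2 s.
At the end, for the whole second after the job is handed in: Round bottle in the large ring, square bottle in the square frame, capped vial in the small ring: within 12 mm of centre, on the floor (5 mm), upright (0.15 rad), at rest; tray closed (under 0.08 rad); dropper bottle and open vial within 20 mm of their starts and upright (0.3 rad) (horizontal distance between round_bottle_mid and large_ring below 0.012 m and z of round_bottle_mid in the frame of large_ring between 0.028 and 0.038 m and angle between each of round_bottle_mid, square_bottle_mid, capped_vial_mid's own z axis and vertical below 0.15 rad and horizontal distance between square_bottle_mid and square_frame below 0.012 m and z of square_bottle_mid in the frame of square_frame between 0.026 and 0.036 m and horizontal distance between capped_vial_mid and small_ring below 0.012 m and z of capped_vial_mid in the frame of small_ring between 0.027 and 0.037 m and linear speed of each of round_bottle, square_bottle, capped_vial below 0.03 m/s and value of joint tray_swing below 0.08 rad and not (distance of dropper_bottle_mid from where it was at the start of the episode above 0.02 m or angle between dropper_bottle_mid's own z axis and vertical above 0.3 rad) and not (distance of open_vial_mid from where it was at the start of the episode above 0.02 m or angle between open_vial_mid's own z axis and vertical above 0.3 rad)); the robot touches nothing.
It fails at once if the dropper bottle is moved by more than 20 mm or tipped (distance of dropper_bottle_mid from where it was at the start of the episode above 0.02 m or angle between dropper_bottle_mid's own z axis and vertical above 0.3 rad).
It fails at once if the open vial is moved by more than 20 mm or tipped (distance of open_vial_mid from where it was at the start of the episode above 0.02 m or angle between open_vial_mid's own z axis and vertical above 0.3 rad).
It also fails if it takes over 128 s, if anything falls off the work surface, if the arm or the gripper's body presses on something with over 40 N, if the wrist force passes 120 N, or if a joint passes its speed limit or range.

## Working session

There is one attempt and no reset: what is moved stays moved. The work goes in short steps, Python scripts to look and compute and a tool call to move; the robot and the scene stay as the last step left them, time stands still between calls to the robot, and variables do not carry over. Pictures are saved under pics/ and viewed, at most 14 in all, crops included, and the job is handed in when it is done.

Besides the shell and the picture viewer there is one more tool, called after "Request:" as name(argument=value, ...), one argument or row to a line, values as JSON. step_arm: Moves the arm, as the interface text tells. Shift numbers are shares of 100 mm and turn numbers shares of pi/4 rad, none past 1 either way. Its arguments: {"type":"object","properties":{"targets":{"type":"array"}},"required":["targets"]}

```bash
mkdir -p pics; cat > h.py <<'E'
import numpy as np, cv2
from plant import bot
from scipy.spatial.transform import Rotation as R
def cap(n,f=None):
    o=bot.get_obs(); im,d=bot.capture(n)
    if f: cv2.imwrite(f'pics/{f}.png',im)
    return im,d,o
def cam(n,o=None):
    i=bot.camera_info(n); K=(i['fx'],i['fy'],i['cx'],i['cy'])
    if 'hand_eye' in i:
        T=np.eye(4);T[:3,:3]=R.from_euler('xyz',o['tcp_rot']).as_matrix();T[:3,3]=o['tool_pos']
        W=T@np.array(i['hand_eye'])
    else: W=np.linalg.inv(np.array(i['camera_from_world']))
    return K,W
def ray(n,u,v,z,o=None):
    K,W=cam(n,o); d=W[:3,:3]@np.array([(u-K[2])/K[0],(v-K[3])/K[1],1]); c=W[:3,3]
    return c+d*(z-c[2])/d[2]
def cloud(n,d,o=None):
    K,W=cam(n,o); v,u=np.mgrid[:480,:640]
    P=np.stack([(u-K[2])/K[0]*d,(v-K[3])/K[1]*d,d],-1)@W[:3,:3].T+W[:3,3]; P[d==0]=np.nan
    return P
E
python3 - <<'E'
from h import *
a,d,o=cap('top','top0'); b,d2,_=cap('scene','scene0')
np.save('top0.npy',d);np.save('scene0.npy',d2)
print(o, bot.tips_ahead)
for n in ('top','scene'):
    K,W=cam(n);print(n,K,W.round(2).tolist())
print(bot.camera_info('wrist'))
E
```

```text
{'time': 0.0, 'joint_positions': array([-1.35398318e+00,  3.42717770e-01,  1.52500265e+00, -8.70317856e-06,
        1.27539388e+00, -1.45992107e-01]), 'dq': array([ 2.57107907e-04,  1.53140868e-03,  8.90266819e-05, -2.69281461e-03,
        4.32205471e-04, -2.09922227e-03]), 'tau': array([ 1.84697296e-04, -4.31239700e+01, -2.44219244e+01,  7.15863146e-02,
        5.58734138e-02, -1.38869527e-04]), 'tool_pos': array([ 186.2652436 , -490.45919655,  251.05251698]), 'tcp_rot': array([-3.14008598e+00, -2.13126468e-04,  3.62807630e-01]), 'contact_force': array([-0.36111008,  0.29910361, -0.34017865]), 'moment': array([0.03180186, 0.05628948, 0.00485171]), 'finger_force': 0.0, 'grip_width': 92.00189599167263} 25.0
top (502.42179348823, 502.42179348823, 312.83807800389565, 241.4749201312205) [[0.01, -1.0, 0.04, 465.28], [-1.0, -0.01, 0.02, -81.97], [-0.02, -0.04, -1.0, 1236.32], [0.0, 0.0, 0.0, 1.0]]
scene (474.20495998094447, 474.20495998094447, 319.05811967647276, 239.1631080461662) [[0.55, 0.55, -0.62, 1130.55], [0.83, -0.36, 0.42, -492.73], [0.01, -0.75, -0.66, 764.76], [0.0, 0.0, 0.0, 1.0]]
{'fx': 398.21510882168263, 'fy': 398.21510882168263, 'cx': 316.10596240801135, 'cy': 237.86401599572525, 'hand_eye': array([[-2.77290869e-04, -9.56300538e-01, -2.92385369e-01,
         7.94469997e+01],
       [ 9.99999869e-01, -3.90964450e-04,  3.30347178e-04,
         4.44989027e-01],
       [-4.30223469e-04, -2.92385239e-01,  9.56300521e-01,
        -1.32286422e+02],
       [ 0.00000000e+00,  0.00000000e+00,  0.00000000e+00,
         1.00000000e+00]])}
```

View pics/top0.png

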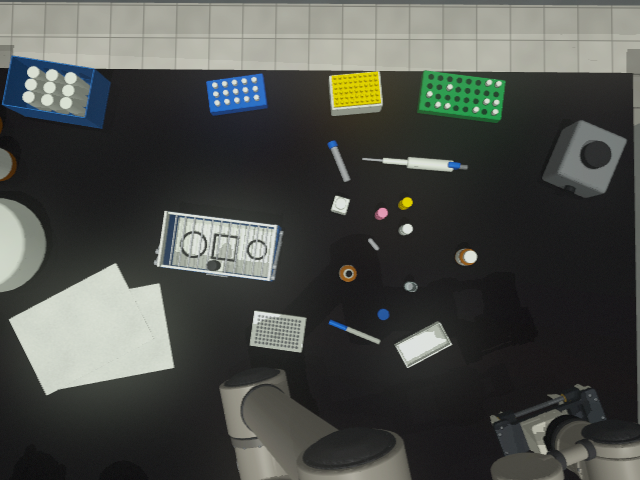

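View pics/scene0.png

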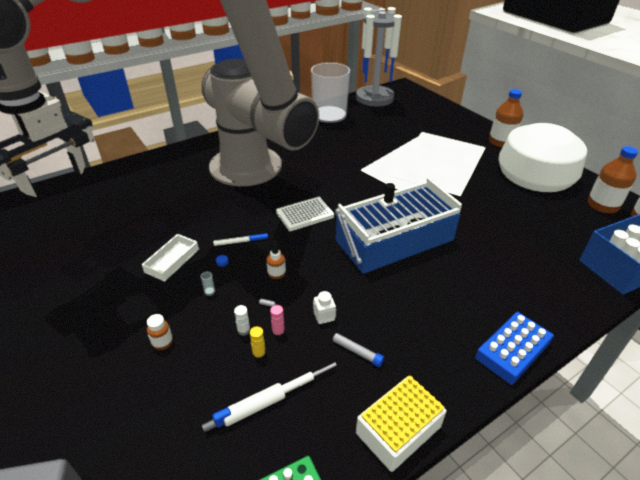

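The top view shows round white-capped amber (467,257), square bottle (341,205) and white-capped vial (406,229). The look-alikes are dropper (348,273), open vial (411,286), pink vial (382,213) and yellow vial (406,203). Case knob is at (214,265). Seen through the tray: large ring (194,244), square frame (225,247), small ring (257,250).

```bash
python3 - <<'E'
from h import *
im=cv2.imread('pics/top0.png');d=np.load('top0.npy');P=cloud('top',d)
for n,u,v,z in [('round',467,257,66),('square',341,205,62),('vial',406,229,64),('dropper',348,273,96),('open',411,286,50),('pink',382,213,64),('yellow',406,203,64),('knob',214,265,120),('large',194,244,15),('sq',225,247,15),('small',257,250,15)]:
    w=P[v-8:v+9,u-8:u+9].reshape(-1,3); print(n,ray('top',u,v,z).round(0),'depth z max',np.nanmax(w[:,2]).round(0))
a=cv2.resize(im[170:310,140:300],(800,700))[50:650]
cv2.imwrite('pics/c1.png',a); 
b=cv2.resize(im[185:305,325:485],(800,600));cv2.imwrite('pics/c2.png',b)
E
```

```text
round [ 484. -421.   66.] depth z max 72.0
square [ 602. -128.   62.] depth z max 67.0
vial [ 548. -280.   64.] depth z max 70.0
dropper [ 444. -144.   96.] depth z max 99.0
open [ 415. -295.   50.] depth z max 55.0
pink [ 584. -224.   64.] depth z max 69.0
yellow [ 608. -280.   64.] depth z max 70.0
knob [459. 155. 120.] depth z max 140.0
large [508. 228.  15.] depth z max 96.0
sq [502. 152.  15.] depth z max 93.0
small [496.  73.  15.] depth z max 93.0
```

View pics/c2.png

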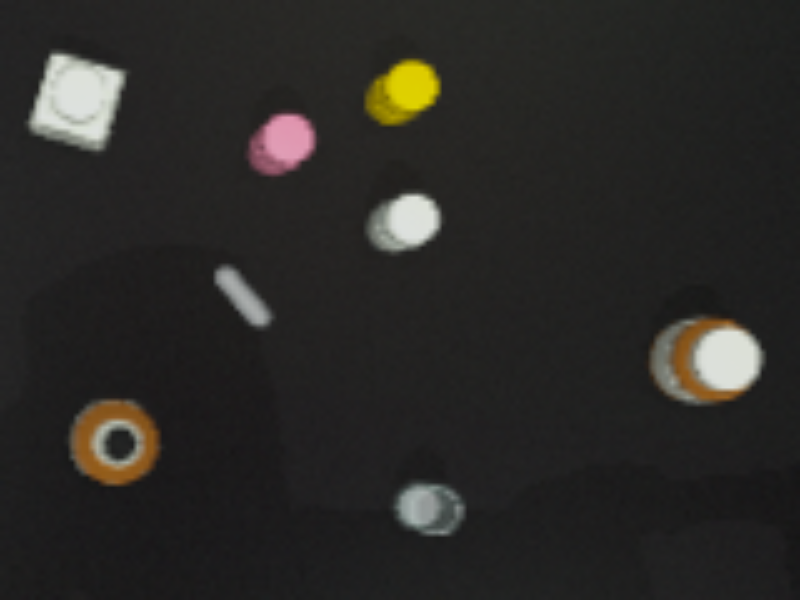

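View pics/c1.png

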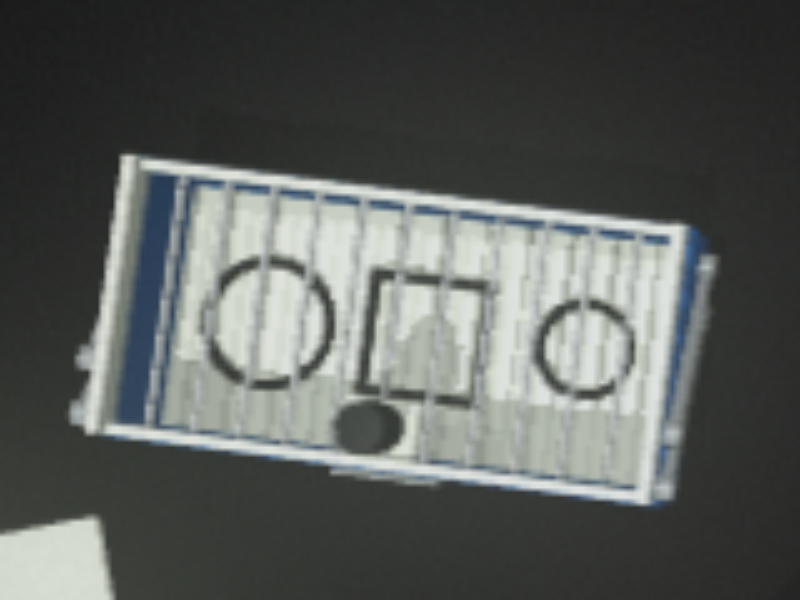

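Close-up of crop c2 confirms the plain white-capped vial at crop (412,220), i.e. pixel (407,229); pink and yellow neighbours are ~60 mm away. Crop c1 shows the ring order from left: large, square, small, with the knob near crop (368,427). I'll set out, looking at the bottles from close on the way.

Request:
step_arm(
  targets=[1,1,-0.5,0,0,0,0.59,1,1,-0.5,0,0,0,0.59,1,1,-0.5,0,0,0,0.59,1,1,-0.5,0,0,0,0.59],
)

```text
time: 0.6
tool_pos: [262.4, -408.1, 251.6]
tcp_rot: [-3.141, 0.0, -0.098]
contact_force: [0.1, -0.4, 0.1]
grip_width: 91.9
finger_force: 0.0
```

Request:
step_arm(
  targets=[1,1,-0.75,0,0,0,0,1,1,-0.75,0,0,0,0,1,1,-0.75,0,0,0,0],
)

```text
time: 0.98
tool_pos: [371.4, -342.3, 251.4]
tcp_rot: [-3.141, -0.0, -0.094]
contact_force: [-0.3, -0.8, -0.0]
grip_width: 91.7
finger_force: 0.0
```

Request:
step_arm(
  targets=[1,1,-0.75,0,0,0,0,1,1,-0.75,0,0,0,0,1,1,-0.75,0,0,0,0,1,1,-0.75,0,0,0,0,1,1,-0.75,0,0,0,0],
)

```text
time: 1.6
tool_pos: [474.9, -280.8, 251.7]
tcp_rot: [3.141, 0.001, -0.102]
contact_force: [0.5, -0.5, -0.2]
grip_width: 92.0
finger_force: 0.0
```

```bash
python3 - <<'E'
from h import *
im,d,o=cap('wrist','w1');np.savez('w1.npz',d=d,p=o['tool_pos'],r=o['tcp_rot']);print(o['tool_pos'],o['tcp_rot'],o['joint_positions'],o['time'])
E
```

```text
[ 474.85059318 -280.80965146  251.68825754] [ 3.14137638e+00  5.24806625e-04 -1.02403633e-01] [-6.72731560e-01  3.91232064e-01  1.44960865e+00 -4.82848860e-04
  1.30107694e+00  1.00059708e+00] 1.6
```

View pics/w1.png

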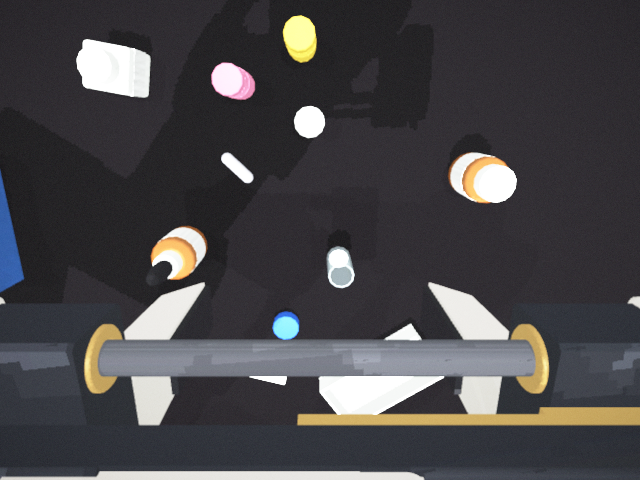

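Wrist view: white-capped vial cap (309,121), round cap (495,183), square bottle cap (99,66), dropper bulb (160,273), open vial (341,277), pink (227,79), yellow (300,33).

```bash
cat >> h.py <<'E'
def to(p,yaw):
    "shares of shift and turn from present pose to world p, yaw"
    o=bot.get_obs(); M=R.from_euler('xyz',o['tcp_rot']).as_matrix()
    dy=(yaw-o['tcp_rot'][2]+np.pi)%(2*np.pi)-np.pi
    return (M.T@(np.array(p)-o['tool_pos'])/100).round(3), round(-dy/(np.pi/4),3)
E
python3 - <<'E'
from h import *
z=np.load('w1.npz');o=dict(tool_pos=z['p'],tcp_rot=z['r']);P=cloud('wrist',z['d'],o)
for n,u,v,h in [('round',495,183,66),('square',99,66,62),('vial',309,121,64),('dropper',160,273,96),('open',341,277,50),('pink',227,79,64),('yellow',300,33,64)]:
    print(n,ray('wrist',u,v,h,o).round(1),P[v,u].round(1))
im=cv2.imread('pics/top0.png')
m=(im[190:222,325:358].min(2)>90).astype(np.uint8)
c=max(cv2.findContours(m,0,2)[0],key=cv2.contourArea);r=cv2.minAreaRect(c);print(r)
b=cv2.boxPoints(r)+[325,190]
print(np.array([ray('top',*q,40)[:2] for q in b]).round(1).tolist())
# tray rim from top depth: lines
d=np.load('top0.npy');Q=cloud('top',d)[200:290,145:295].reshape(-1,3)
k=np.abs(Q[:,2]-96)<6; print(k.sum()); rr=cv2.minAreaRect(Q[k][:,:2].astype(np.float32));print(rr)
kn=Q[Q[:,2]>118]; print(len(kn),kn.mean(0),np.percentile(kn[:,2],[10,50,90]))
E
```

```text
round [ 488.3 -426.7   66. ] [ 488.1 -427.1   65.1]
square [ 606.2 -131.8   62. ] [ 606.3 -131.5   61.4]
vial [ 550.9 -283.6   64. ] [ 551.  -283.6   64.3]
dropper [ 450.4 -156.8   96. ] [ 447.5 -152.9   87.7]
open [ 413.3 -297.5   50. ] [ 405.  -298.    30.4]
pink [ 587.2 -225.8   64. ] [ 587.4 -225.5   62.9]
yellow [ 612.6 -283.7   64. ] [ 612.7 -283.7   63.4]
((14.862386703491211, 14.95871639251709), (15.8041353225708, 16.857742309570312), 16.699243545532227)
[[590.9, -102.6], [629.8, -113.8], [619.2, -150.0], [580.4, -138.9]]
1107
((502.8789978027344, 153.76194763183594), (275.3498840332031, 127.18634796142578), 83.3843002319336)
106 [458.23373724 157.45253256 134.15412178] [127.01837277 135.4089493  137.79787548]
```

Request:
step_arm(
  targets=[1,0,-1,0,0,0,0,1,0,-1,0,0,0,0],
)

```text
time: 1.9
tool_pos: [485.3, -179.3, 251.8]
tcp_rot: [-3.141, 0.0, -0.102]
contact_force: [-0.2, -0.2, 0.1]
grip_width: 91.9
finger_force: 0.0
```

Request:
step_arm(
  targets=[1,-0.1,-1,0,0,0,0,1,-0.1,-1,0,0,0,0],
)

```text
time: 2.15
tool_pos: [485.5, -78.2, 252.0]
tcp_rot: [-3.141, -0.0, -0.101]
contact_force: [0.4, 0.1, -0.3]
grip_width: 92.0
finger_force: 0.0
```

Request:
step_arm(
  targets=[1,-0.2,-1,0,0,0,0,1,-0.2,-1,0,0,0,0],
)

```text
time: 2.4
tool_pos: [475.6, 23.2, 252.0]
tcp_rot: [-3.142, -0.0, -0.101]
contact_force: [0.9, 0.2, -0.9]
grip_width: 91.7
finger_force: 0.0
```

Request:
step_arm(
  targets=[0.7,-0.2,-1,0,0,0,0,0.7,-0.2,-1,0,0,0,0],
)

```text
time: 2.65
tool_pos: [466.0, 124.7, 252.1]
tcp_rot: [-3.141, -0.001, -0.101]
contact_force: [1.1, -0.5, -1.3]
grip_width: 76.5
finger_force: 0.0
```

Request:
step_arm(
  targets=[0.7,-0.1,-0.38,0,0,0,0,0.7,-0.1,-0.38,0,0,0,0,0.7,-0.1,-0.38,0,0,0,0,0.7,-0.1,-0.38,0,0,0,0],
)

```text
time: 3.15
tool_pos: [460.7, 161.0, 251.8]
tcp_rot: [3.141, -0.0, -0.103]
contact_force: [-0.0, 0.5, 0.3]
grip_width: 64.2
finger_force: 0.0
```

```bash
python3 - <<'E'
from h import *
im,d,o=cap('wrist','w2');np.savez('w2.npz',d=d,p=o['tool_pos'],r=o['tcp_rot']);print(o['tool_pos'],o['tcp_rot'],o['joint_positions'],o['time'])
P=cloud('wrist',d,o); q=P[(P[...,2]>128)&(P[...,2]<140)&(np.abs(P[...,0]-458)<40)&(np.abs(P[...,1]-157)<40)]
print(len(q),q.mean(0),q.min(0),q.max(0))
E
```

```text
[460.73642118 161.02238897 251.75705867] [ 3.14125482e+00 -2.09617699e-04 -1.02518904e-01] [ 1.79269039e-01  2.74420785e-01  1.62150823e+00 -4.03982089e-04
  1.24555625e+00  1.85271337e+00] 3.15
999 [460.23606549 157.00839041 134.09266617] [447.80312588 145.38556517 128.08007449] [471.07782439 168.78439665 136.43191774]
```

View pics/w2.png

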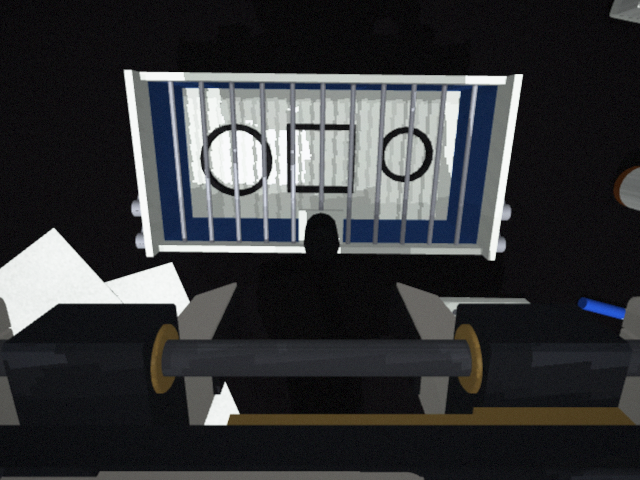

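Knob head is at pixel (320,215) → (460,157), top 135 mm, matching its expected height. Rings through the tray: large (236,160), square (321,158), small (407,154). Descend and grip the knob.

Request:
step_arm(
  targets=[0.6,0,0.04,0.4,0,0,-0.015,0.6,0,0.04,0.8,0,0,0.015,0.6,0,0.04,1,0,0,0.015,0.6,0,0.04,1,0,0,0.015],
)

```text
time: 3.7
tool_pos: [459.4, 157.5, 150.5]
tcp_rot: [3.14, 0.003, -0.114]
contact_force: [-0.6, 0.1, -0.3]
grip_width: 55.1
finger_force: 0.0
```

Request:
step_arm(
  targets=[0.6,0,0,0.2,0,0,0,0.6,0,0,0.21,0,0,0,0.6,0,0,0.21,0,0,0,0,0,0,0.21,0,0,0,0,0,0,0.21,0,0,0,0,0,0,0.21,0,0,0,0,0,0,0.21,0,0,0,0,0,0,0.21,0,0,0],
)

```text
time: 4.7
tool_pos: [459.7, 157.8, 130.5]
tcp_rot: [3.14, 0.001, -0.112]
contact_force: [-0.7, -3.8, -0.5]
grip_width: 23.4
finger_force: 30.0
```

```bash
python3 - <<'E'
from h import *
o=bot.get_obs();print(o['tool_pos'],o['tcp_rot'],o['grip_width'],o['finger_force'],o['contact_force'])
a=np.radians(50)
for q in np.radians(np.arange(0,101,10)): print(round(np.degrees(q)),((105*(np.sin(q-a)+np.sin(a))).round(1),(105*(np.cos(q-a)-np.cos(a))).round(1)))
E
```

```text
[459.65927241 157.82338796 130.45795341] [ 3.14029485e+00  9.45449242e-04 -1.12155282e-01] 23.366906237028754 30.000508725643158 [-0.70323578 -3.83804973 -0.5357965 ]
0 (np.float64(0.0), np.float64(0.0))
10 (np.float64(12.9), np.float64(12.9))
20 (np.float64(27.9), np.float64(23.4))
30 (np.float64(44.5), np.float64(31.2))
40 (np.float64(62.2), np.float64(35.9))
50 (np.float64(80.4), np.float64(37.5))
60 (np.float64(98.7), np.float64(35.9))
70 (np.float64(116.3), np.float64(31.2))
80 (np.float64(132.9), np.float64(23.4))
90 (np.float64(147.9), np.float64(12.9))
100 (np.float64(160.9), np.float64(0.0))
```

Request:
step_arm(
  targets=[0,0.06,0,-0.07,0,0,0,0,0.13,0,-0.13,0,0,0,0,0.2,0,-0.185,0,0,0,0,0.28,0,-0.235,0,0,0,0,0.36,0,-0.277,0,0,0,0,0.445,0,-0.312,0,0,0,0,0.533,0,-0.339,0,0,0,0,0.622,0,-0.36,0,0,0,0,0.713,0,-0.37,0,0,0,0,0.804,0,-0.375,0,0,0],
)

```text
time: 5.95
tool_pos: [539.8, 148.7, 168.1]
tcp_rot: [3.14, 0.002, -0.112]
contact_force: [-1.4, -4.8, -4.8]
grip_width: 23.4
finger_force: 30.0
```

Request:
step_arm(
  targets=[0,0.092,0,0.004,0,0,0,0,0.18,0,0.016,0,0,0,0,0.27,0,0.036,0,0,0,0,0.36,0,0.063,0,0,0,0,0.444,0,0.098,0,0,0,0,0.525,0,0.14,0,0,0,0,0.602,0,0.19,0,0,0,0,0.675,0,0.246,0,0,0,0,0.742,0,0.307,0,0,0,0,0.804,0,0.37,0,0,0,0,0.804,0,0.37,0,0,0],
)

```text
time: 7.32
tool_pos: [619.4, 139.6, 130.7]
tcp_rot: [3.14, 0.003, -0.113]
contact_force: [-2.9, -4.6, -4.2]
grip_width: 22.9
finger_force: 30.0
```

Tray is at the open end (shift ≈160 mm). Release, rise, and back off to view the recesses.

Request:
step_arm(
  targets=[0.6,0,0,0,0,0,0,0.6,0,0,0,0,0,0,0.6,0,0,0,0,0,0,0.6,0,0,0,0,0,0,0.6,0,0,-0.4,0,0,0,0.6,0,0,-0.8,0,0,0,0.6,-0.3,0,-1,0,0,0,0.6,-0.8,0,-1,0,0,0],
)

```text
time: 8.32
tool_pos: [541.1, 149.4, 233.0]
tcp_rot: [-3.14, -0.005, -0.113]
contact_force: [-1.0, 0.2, 1.2]
grip_width: 55.3
finger_force: 0.0
```

Request:
step_arm(
  targets=[0.6,-0.5,0,-0.2,0,0,0,0.6,-0.8,0.05,-0.2,0,0,0,0.6,-0.8,0.05,-0.2,0,0,0,0.6,-0.8,0.05,-0.2,0,0,0],
)

```text
time: 8.82
tool_pos: [461.1, 153.4, 251.5]
tcp_rot: [-3.141, -0.001, -0.112]
contact_force: [-0.2, -0.3, -0.4]
grip_width: 54.9
finger_force: 0.0
```

```bash
python3 - <<'E'
from h import *
im,d,o=cap('wrist','w3');np.savez('w3.npz',d=d,p=o['tool_pos'],r=o['tcp_rot']);print(o['tool_pos'],o['tcp_rot'],o['time'])
t,dt,_=cap('top','top1');Q=cloud('top',dt)
m=np.zeros((480,640),bool);m[180:300,140:300]=1
h=np.where(m,np.nan_to_num(Q[...,2]),0)
for lo,hi in((84,105),(105,130),(130,150)):
    q=Q[(h>lo)&(h<hi)];print(lo,len(q),q.min(0).round(),q.max(0).round())
E
```

```text
[461.07965211 153.40229712 251.49779667] [-3.14132230e+00 -1.33710941e-03 -1.12419448e-01] 8.825
84 929 [428.   3.  84.] [655. 280. 105.]
105 155 [584.   3. 105.] [652. 276. 129.]
130 91 [606. 129. 130.] [629. 152. 142.]
```

View pics/w3.png

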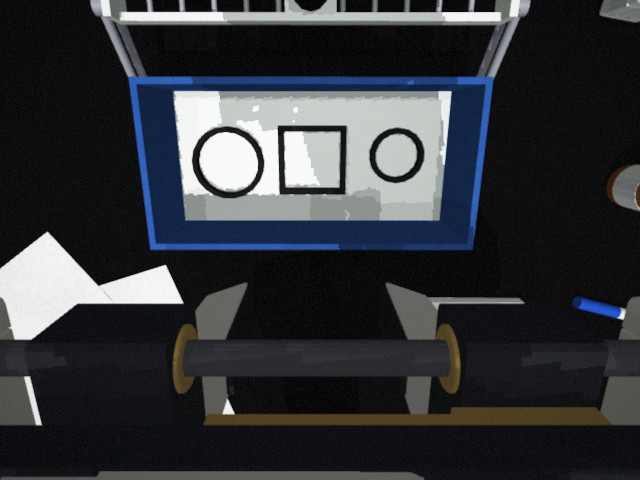

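The open case is clear: large ring (228,162), square frame (313,160), small ring (397,155); tray and arms lie beyond the far wall.

```bash
python3 - <<'E'
from h import *
z=np.load('w3.npz');o=dict(tool_pos=z['p'],tcp_rot=z['r']);P=cloud('wrist',z['d'],o)
im=cv2.imread('pics/w3.png');m=np.zeros((480,640),np.uint8);m[115:205,186:436]=(im[115:205,186:436].max(2)<70)
for c in cv2.findContours(m,0,2)[0]:
    if cv2.contourArea(c)<800: continue
    x,y,w,h=cv2.boundingRect(c)
    a=ray('wrist',x,y+h/2,15,o);b=ray('wrist',x+w,y+h/2,15,o);e=ray('wrist',x+w/2,y,15,o);f=ray('wrist',x+w/2,y+h,15,o)
    print((x,y,w,h),((a+b+e+f)/4).round(1),np.linalg.norm(a-b).round(1),np.linalg.norm(e-f).round(1),np.nanmedian(P[y:y+h,x:x+w,2]).round(1))
for u,v in((140,82),(485,82),(155,245),(470,245)): print(ray('wrist',u,v,80,o).round(1))
E
```

```text
(370, 128, 54, 55) [497.9  74.7  15. ] 49.2 49.4 5.3
(192, 127, 72, 71) [508.9 228.9  15. ] 65.9 64.4 5.1
(278, 126, 68, 68) [502.5 152.2  15. ] 62.1 61.3 5.3
[577.7 266.2  80. ]
[550.   21.8  80. ]
[456.7 283.6  80. ]
[428.4  32.6  80. ]
```

Request:
step_arm(
  targets=[0.6,0.59,0.89,0,0,0,0,0.6,0.59,0.89,0,0,0,0],
)

```text
time: 9.18
tool_pos: [510.4, 56.7, 250.8]
tcp_rot: [3.141, -0.0, -0.112]
contact_force: [0.5, 0.4, -0.0]
grip_width: 54.9
finger_force: 0.0
```

Request:
step_arm(
  targets=[0.65,0.59,0.89,0.3,0,0,0,0.65,0.59,0.89,0.3,0,0,0],
)

```text
time: 9.43
tool_pos: [559.0, -39.3, 220.0]
tcp_rot: [3.141, 0.0, -0.114]
contact_force: [-0.4, 0.8, 0.8]
grip_width: 59.5
finger_force: 0.0
```

Request:
step_arm(
  targets=[0.65,0.59,0.89,0.7,0,0,0.19,0.65,0.59,0.89,0.7,0,0,0.19,0.65,0.59,0.89,0.7,0,0,0.19,0.65,0.59,0.89,0.7,0,0,0.19],
)

```text
time: 9.93
tool_pos: [606.3, -132.0, 150.5]
tcp_rot: [-3.141, 0.001, -0.262]
contact_force: [-0.5, -0.2, 0.1]
grip_width: 59.9
finger_force: 0.0
```

```bash
python3 - <<'E'
from h import *
im,d,o=cap('wrist','w4');print(o['tool_pos'],o['tcp_rot'],o['grip_width'])
P=cloud('wrist',d,o)
m=(P[...,2]>52)&(P[...,2]<68)&(np.hypot(P[...,0]-606,P[...,1]+132)<30);q=P[m];print(len(q),q.mean(0),q.min(0),q.max(0))
m2=((np.abs(P[...,2]-45)<5)&(np.hypot(P[...,0]-606,P[...,1]+132)<35));print(m2.sum(),cv2.minAreaRect(P[m2][:,:2].astype(np.float32)))
print(to([*q.mean(0)[:2],44],o['tcp_rot'][2]))
E
```

```text
[ 606.27043405 -131.98377865  150.45751634] [-3.14127272e+00  1.37409235e-03 -2.62410531e-01] 59.87861336781671
1506 [ 609.4276437  -128.15816354   60.60153382] [ 595.47893031 -140.46060038   52.18865843] [ 620.87961438 -115.06968353   62.98625457]
1563 ((608.61767578125, -127.90794372558594), (36.08644485473633, 35.595821380615234), 75.1176528930664)
(array([ 0.02 , -0.038,  1.075]), np.float64(0.001))
```

View pics/w4.png

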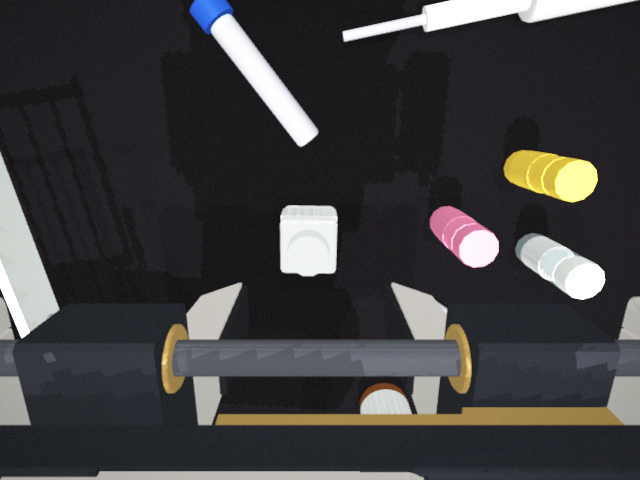

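Square bottle sits centred between the fingers at pixel (309,240), square to the tool; centre (609,−128). Grasp it.

Request:
step_arm(
  targets=[0.65,0.025,-0.04,0.4,0,0,0,0.65,0.025,-0.04,0.8,0,0,0,0.65,0.025,-0.04,1,0,0,0,0.65,0.025,-0.04,1,0,0,0],
)

```text
time: 10.48
tool_pos: [609.2, -127.1, 51.1]
tcp_rot: [-3.141, 0.001, -0.26]
contact_force: [0.5, 1.0, -0.5]
grip_width: 59.4
finger_force: 0.0
```

Request:
step_arm(
  targets=[0.65,0,0,0.07,0,0,0,0.65,0,0,0.07,0,0,0,0,0,0,0.07,0,0,0,0,0,0,0.07,0,0,0,0,0,0,0.07,0,0,0,0,0,0,0.07,0,0,0,0,0,0,0.07,0,0,0],
)

```text
time: 11.35
tool_pos: [609.8, -128.7, 44.5]
tcp_rot: [3.141, -0.0, -0.262]
contact_force: [-1.1, 0.4, 3.1]
grip_width: 35.7
finger_force: 30.0
```

```bash
python3 - <<'E'
from h import *
o=bot.get_obs();print(o['tool_pos'],o['tcp_rot'],o['grip_width'],o['finger_force'])
print(to([502.5,152.2,150],-.112))
E
```

```text
[ 609.77166238 -128.71421063   44.49840173] [ 3.14147616e+00 -4.21687980e-04 -2.61650527e-01] 35.72384386823342 29.984056055545807
(array([-1.762, -2.436, -1.056]), np.float64(-0.191))
```

Request:
step_arm(
  targets=[0,0,0,-0.3,0,0,0,0,0,0,-0.7,0,0,0,0,0,0,-1,0,0,0,0,0,0,-1,0,0,0],
)

```text
time: 11.85
tool_pos: [610.9, -129.0, 146.5]
tcp_rot: [3.141, -0.005, -0.262]
contact_force: [0.2, -0.5, -2.0]
grip_width: 36.0
finger_force: 30.0
```

Request:
step_arm(
  targets=[0,-0.2,-0.2,-0.1,0,0,0,0,-0.5,-0.6,-0.1,0,0,0,0,-0.7,-0.9,-0.1,0,0,0],
)

```text
time: 12.22
tool_pos: [563.5, -22.1, 152.4]
tcp_rot: [3.141, 0.003, -0.262]
contact_force: [0.3, 0.4, -1.1]
grip_width: 35.6
finger_force: 30.0
```

Request:
step_arm(
  targets=[0,-0.25,-0.3,0,0,0,0,0,-0.5,-0.6,0,0,0,0,0,-0.7,-0.9,0,0,0,0],
)

```text
time: 12.6
tool_pos: [519.3, 82.6, 152.5]
tcp_rot: [3.141, 0.003, -0.262]
contact_force: [0.2, -0.6, -0.9]
grip_width: 36.0
finger_force: 30.0
```

Request:
step_arm(
  targets=[0,-0.2,-0.3,0,0,0,-0.1,0,-0.3,-0.5,0,0,0,-0.19,0,-0.36,-0.64,0,0,0,-0.19,0,-0.36,-0.64,0,0,0,-0.19,0,-0.36,-0.64,0,0,0,-0.19],
)

```text
time: 13.22
tool_pos: [502.9, 151.9, 153.8]
tcp_rot: [3.141, 0.0, -0.114]
contact_force: [0.7, -0.5, 0.0]
grip_width: 35.4
finger_force: 30.0
```

```bash
python3 - <<'E'
from h import *
im,d,o=cap('wrist','w5');print(o['tool_pos'],o['tcp_rot'],o['grip_width'],o['finger_force'])
P=cloud('wrist',d,o);zc=o['tool_pos'][2]-44.5+62
m=(np.abs(P[...,2]-zc)<8)&(np.hypot(P[...,0]-o['tool_pos'][0],P[...,1]-o['tool_pos'][1])<22);q=P[m];print(len(q),q.mean(0),q.min(0),q.max(0))
print(to([502.5,152.2,49.5],-.112))
E
```

```text
[502.8623931  151.91229233 153.77940881] [ 3.14105169e+00  4.66250656e-04 -1.13580654e-01] 35.4368303760862 29.983479380607605
2451 [500.35377438 152.17672206 170.13735248] [487.65609432 131.07631068 163.29501064] [515.47997716 172.64917615 179.26001997]
(array([-0.004, -0.004,  1.044]), np.float64(-0.002))
```

Request:
step_arm(
  targets=[0,0,0,0.3,0,0,0,0,0,0,0.6,0,0,0,0,0,0,0.8,0,0,0,0,0,0,0.93,0,0,0,0,0,0,1,0,0,0,0,0,0,1,0,0,0],
)

```text
time: 14.02
tool_pos: [502.9, 152.4, 54.2]
tcp_rot: [3.141, 0.0, -0.113]
contact_force: [-0.1, 0.3, 0.0]
grip_width: 35.8
finger_force: 30.0
```

Request:
step_arm(
  targets=[0,0,0,0.03,0,0,0,0,0,0,0.04,0,0,0,0,0,0,0.04,0,0,0,0.5,0,0,0.04,0,0,0,0.5,0,0,0.04,0,0,0,0.5,0,0,0.04,0,0,0,0.5,0,0,-0.2,0,0,0,0.5,0,0,-0.6,0,0,0,0.5,0,0,-1,0,0,0,0.5,0,0,-1,0,0,0],
)

```text
time: 15.28
tool_pos: [504.5, 152.9, 157.3]
tcp_rot: [-3.14, -0.007, -0.112]
contact_force: [0.3, 0.1, -0.4]
grip_width: 45.7
finger_force: 0.0
```

```bash
python3 - <<'E'
from h import *
im,d,o=cap('wrist','w6');print(o['tool_pos'],o['tcp_rot'],o['grip_width'],o['time'])
P=cloud('wrist',d,o)
m=(np.abs(P[...,2]-67)<5)&(np.hypot(P[...,0]-502,P[...,1]-152)<30);q=P[m];print(len(q),q.mean(0),q.min(0),q.max(0))
print(to([550.9,-283.6,150],o['tcp_rot'][2]), to([488.3,-427,150],o['tcp_rot'][2]))
E
```

```text
[504.51723848 152.91641817 157.27228727] [-3.13994996 -0.00658191 -0.11222887] 45.74847507564211 15.275
1380 [501.85401263 152.16806336  65.96265259] [488.4901197  139.71273461  62.09602301] [514.11456085 164.8158088   67.86817894]
(array([0.961, 4.282, 0.053]), np.float64(-0.0)) (array([0.5  , 5.778, 0.051]), np.float64(-0.0))
```

Square bottle stands at (502,152), within 1 mm of its frame, cap at proper height. Now the capped vial.

Request:
step_arm(
  targets=[0.5,0.2,0.5,0,0,0,0,0.5,0.2,1,0,0,0,0],
)

```text
time: 15.58
tool_pos: [511.4, 50.0, 152.8]
tcp_rot: [3.141, 0.001, -0.111]
contact_force: [0.6, 0.2, -0.1]
grip_width: 45.7
finger_force: 0.0
```

Request:
step_arm(
  targets=[0.5,0.25,1,0,0,0,0,0.5,0.25,1,0,0,0,0],
)

```text
time: 15.82
tool_pos: [524.3, -53.5, 152.7]
tcp_rot: [-3.142, 0.002, -0.114]
contact_force: [-0.1, 1.1, -0.2]
grip_width: 45.7
finger_force: 0.0
```

Request:
step_arm(
  targets=[0.55,0.25,1,0,0,0,0,0.55,0.25,1,0,0,0,0],
)

```text
time: 16.08
tool_pos: [538.0, -155.7, 152.5]
tcp_rot: [-3.141, 0.002, -0.114]
contact_force: [1.0, -0.1, 0.8]
grip_width: 50.0
finger_force: 0.0
```

Request:
step_arm(
  targets=[0.55,0.25,1,0,0,0,0,0.55,0.25,1,0,0,0,0],
)

```text
time: 16.32
tool_pos: [551.6, -257.9, 152.3]
tcp_rot: [-3.141, 0.002, -0.114]
contact_force: [-0.4, 0.5, -0.6]
grip_width: 50.5
finger_force: 0.0
```

Request:
step_arm(
  targets=[0.55,0.01,0.28,0,0,0,0,0.55,0.01,0.28,0,0,0,0,0.55,0.01,0.28,0,0,0,0,0.55,0.01,0.28,0,0,0,0],
)

```text
time: 16.82
tool_pos: [550.2, -282.1, 153.9]
tcp_rot: [-3.141, 0.001, -0.111]
contact_force: [0.3, 0.6, -0.6]
grip_width: 50.5
finger_force: 0.0
```

```bash
python3 - <<'E'
from h import *
im,d,o=cap('wrist','w7');print(o['tool_pos'],o['tcp_rot'],o['grip_width'])
P=cloud('wrist',d,o)
m=(P[...,2]>58)&(P[...,2]<68)&(np.hypot(P[...,0]-551,P[...,1]+284)<28);q=P[m];print(len(q),q.mean(0),q.min(0),q.max(0))
print(to([*q.mean(0)[:2],52],o['tcp_rot'][2]))
E
```

```text
[ 550.15607972 -282.13556717  153.85089891] [-3.14106466e+00  8.26506322e-04 -1.11004628e-01] 50.536930915241584
1208 [ 551.61328207 -283.87580685   62.90421331] [ 538.9789465  -295.42162537   58.04465162] [ 562.40640267 -272.29879054   65.06349235]
(array([0.015, 0.015, 1.021]), np.float64(0.0))
```

View pics/w7.png

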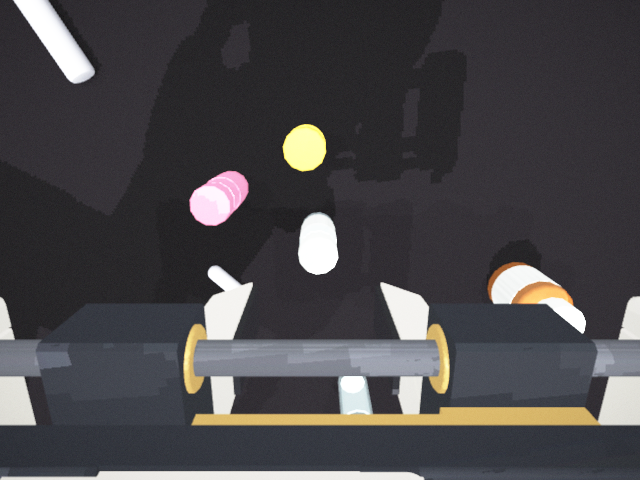

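White-capped vial is at pixel (318,252) between the fingers; pink (212,203) and yellow (305,148) stay clear. Grasp.

Request:
step_arm(
  targets=[0.55,0.015,0.015,0.4,0,0,0,0.55,0.015,0.015,0.8,0,0,0,0.55,0.015,0.015,1,0,0,0,0.55,0.015,0.015,1,0,0,0,0,0.015,0.015,1,0,0,0,0,0.015,0.015,1,0,0,0,0,0.015,0.015,1,0,0,0,0,0.015,0.015,1,0,0,0,0,0.015,0.015,1,0,0,0,0,0.015,0.015,1,0,0,0],
)

```text
time: 18.12
tool_pos: [551.9, -285.4, 55.1]
tcp_rot: [3.141, -0.001, -0.112]
contact_force: [-0.6, 1.4, 6.7]
grip_width: 23.4
finger_force: 30.0
```

```bash
python3 - <<'E'
from h import *
o=bot.get_obs();print(o['tool_pos'],o['tcp_rot'],o['grip_width'],o['finger_force'])
print(to([497.9,74.7,160],-.112))
E
```

```text
[ 551.89318678 -285.38313932   55.13329847] [ 3.14092196e+00 -1.39084787e-03 -1.12444649e-01] 23.350336101847184 30.001528412103653
(array([-0.939, -3.517, -1.052]), np.float64(-0.001))
```

Request:
step_arm(
  targets=[0,0,0,-0.3,0,0,0,0,0,0,-0.7,0,0,0,0,0,0,-1,0,0,0,0,0,0,-1,0,0,0],
)

```text
time: 18.62
tool_pos: [552.5, -285.9, 156.7]
tcp_rot: [3.139, -0.004, -0.112]
contact_force: [0.5, -0.3, -0.2]
grip_width: 23.3
finger_force: 30.0
```

Request:
step_arm(
  targets=[0,-0.1,-0.3,-0.05,0,0,0,0,-0.2,-0.7,-0.05,0,0,0,0,-0.3,-1,-0.05,0,0,0],
)

```text
time: 19.0
tool_pos: [531.8, -180.7, 157.6]
tcp_rot: [-3.141, 0.003, -0.112]
contact_force: [0.3, 0.5, -0.3]
grip_width: 23.5
finger_force: 30.0
```

Request:
step_arm(
  targets=[0,-0.1,-0.4,0,0,0,0,0,-0.2,-0.8,0,0,0,0,0,-0.3,-1,0,0,0,0],
)

```text
time: 19.38
tool_pos: [513.2, -77.9, 158.0]
tcp_rot: [-3.141, 0.002, -0.111]
contact_force: [0.3, -0.1, -0.1]
grip_width: 23.6
finger_force: 30.0
```

Request:
step_arm(
  targets=[0,-0.1,-0.4,0,0,0,0,0,-0.2,-0.8,0,0,0,0,0,-0.3,-1,0,0,0,0],
)

```text
time: 19.75
tool_pos: [495.0, 24.3, 158.4]
tcp_rot: [3.141, 0.001, -0.111]
contact_force: [0.1, -0.4, -0.3]
grip_width: 23.4
finger_force: 30.0
```

Request:
step_arm(
  targets=[0,-0.04,-0.3,0,0,0,0,0,-0.04,-0.52,0,0,0,0,0,-0.04,-0.52,0,0,0,0,0,-0.04,-0.52,0,0,0,0],
)

```text
time: 20.25
tool_pos: [497.3, 74.5, 158.7]
tcp_rot: [3.141, 0.001, -0.113]
contact_force: [0.8, -0.3, -0.2]
grip_width: 23.6
finger_force: 30.0
```

```bash
python3 - <<'E'
from h import *
im,d,o=cap('wrist','w8');print(o['tool_pos'],o['tcp_rot'],o['grip_width'],o['finger_force'])
P=cloud('wrist',d,o);zc=o['tool_pos'][2]-55.1+64
m=(np.abs(P[...,2]-zc)<4)&(np.hypot(P[...,0]-o['tool_pos'][0],P[...,1]-o['tool_pos'][1])<16);q=P[m];print(zc,len(q),q.mean(0),q.min(0),q.max(0))
print(to([497.9,74.7,60],-.112))
E
```

```text
[497.30754508  74.45153774 158.70187828] [ 3.14098673e+00  8.25210799e-04 -1.12528717e-01] 23.60092261784385 29.99966651201248
167.60187827933774 1037 [502.58348756  73.76996422 166.40165502] [484.01161706  60.6138128  163.60722703] [509.10071419  86.22097697 171.58859214]
(array([ 0.005, -0.005,  0.989]), np.float64(-0.001))
```

Request:
step_arm(
  targets=[0,0.005,0,0.3,0,0,0,0,0.005,0,0.6,0,0,0,0,0.005,0,0.8,0,0,0,0,0.005,0,0.92,0,0,0,0,0.005,0,0.98,0,0,0,0,0.005,0,0.985,0,0,0,0,0.005,0,0.985,0,0,0,0.38,0.005,0,0.985,0,0,0,0.38,0.005,0,0.985,0,0,0,0.38,0.005,0,0.985,0,0,0,0.38,0.005,0,0.8,0,0,0,0.38,0.005,0,0.4,0,0,0,0.38,0,0,0,0,0,0,0.38,0,0,0,0,0,0],
)

```text
time: 22.05
tool_pos: [499.3, 75.2, 162.2]
tcp_rot: [-3.141, -0.007, -0.112]
contact_force: [-1.4, -0.8, -0.4]
grip_width: 34.9
finger_force: 0.0
```

```bash
python3 - <<'E'
from h import *
im,d,o=cap('wrist','w9');print(o['tool_pos'],o['tcp_rot'],o['grip_width'],o['time'])
P=cloud('wrist',d,o)
m=(np.abs(P[...,2]-69)<4)&(np.hypot(P[...,0]-498,P[...,1]-75)<30);q=P[m];print(len(q),q.mean(0),q.min(0),q.max(0))
print(to([488.3,-427,150],o['tcp_rot'][2]))
E
```

```text
[499.31361344  75.23884975 162.17226196] [-3.14096411 -0.00672264 -0.11222241] 34.91315664074634 22.05
1137 [497.79610047  74.50574046  68.04394273] [485.62140091  63.01442477  65.13418688] [508.92392586  86.15232183  70.19040795]
(array([0.465, 5.002, 0.103]), np.float64(-0.0))
```

Vial stands centred at (498,74.5), top at 69 mm. Now the round bottle.

Request:
step_arm(
  targets=[0.5,0.1,0.5,0,0,0,0,0.5,0.1,1,0,0,0,0],
)

```text
time: 22.35
tool_pos: [495.9, -26.0, 157.8]
tcp_rot: [3.142, 0.002, -0.111]
contact_force: [0.7, 0.3, 0.0]
grip_width: 45.3
finger_force: 0.0
```

Request:
step_arm(
  targets=[0.65,0.1,1,0,0,0,0,0.65,0.1,1,0,0,0,0],
)

```text
time: 22.6
tool_pos: [494.0, -128.0, 157.7]
tcp_rot: [-3.141, 0.002, -0.114]
contact_force: [-0.3, 0.1, 0.1]
grip_width: 58.5
finger_force: 0.0
```

Request:
step_arm(
  targets=[0.65,0.1,1,0,0,0,0,0.65,0.1,1,0,0,0,0],
)

```text
time: 22.85
tool_pos: [492.7, -228.5, 157.6]
tcp_rot: [-3.141, 0.002, -0.114]
contact_force: [0.0, 0.9, 0.2]
grip_width: 59.2
finger_force: 0.0
```

Request:
step_arm(
  targets=[0.65,0.1,1,0,0,0,0,0.65,0.1,1,0,0,0,0],
)

```text
time: 23.1
tool_pos: [491.4, -329.0, 157.4]
tcp_rot: [-3.141, 0.002, -0.114]
contact_force: [-0.6, 0.5, -0.2]
grip_width: 59.9
finger_force: 0.0
```

Request:
step_arm(
  targets=[0.65,0.06,1,0,0,0,0,0.65,0.06,1,0,0,0,0,0.65,0.06,1,0,0,0,0,0.65,0.06,1,0,0,0,0],
)

```text
time: 23.6
tool_pos: [486.8, -425.6, 157.6]
tcp_rot: [-3.139, 0.002, -0.112]
contact_force: [0.0, -0.1, -0.2]
grip_width: 59.8
finger_force: 0.0
```

```bash
python3 - <<'E'
from h import *
im,d,o=cap('wrist','w10');print(o['tool_pos'],o['tcp_rot'],o['grip_width'])
P=cloud('wrist',d,o)
m=(P[...,2]>60)&(P[...,2]<70)&(np.hypot(P[...,0]-488,P[...,1]+427)<30);q=P[m];print(len(q),q.mean(0),q.min(0),q.max(0))
print(to([*q.mean(0)[:2],44.5],o['tcp_rot'][2]))
E
```

```text
[ 486.75661668 -425.63745168  157.63898431] [-3.13925260e+00  2.13250862e-03 -1.12352798e-01] 59.819208166228265
1855 [ 488.36482695 -429.64106357   64.95014525] [ 472.88675534 -444.1022272    60.09553581] [ 502.36197309 -414.95927808   67.02739341]
(array([0.02 , 0.043, 1.137]), np.float64(0.001))
```

View pics/w10.png

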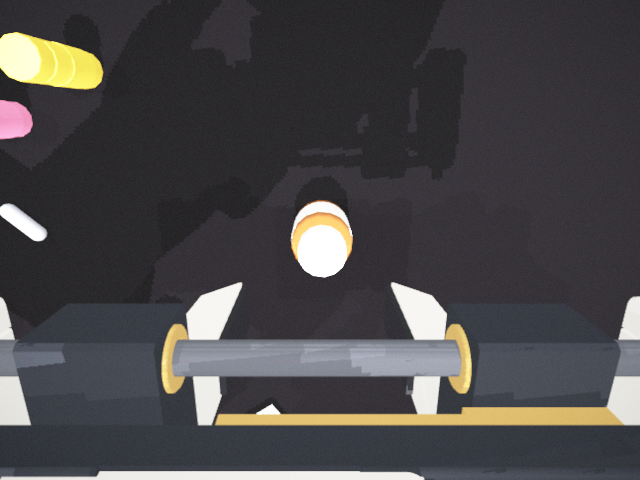

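Round bottle with white screw cap at pixel (322,250), between the fingers. Grasp.

Request:
step_arm(
  targets=[0.65,0.015,0.04,0.4,0,0,0,0.65,0.015,0.04,0.8,0,0,0,0.65,0.015,0.04,1,0,0,0,0.65,0.015,0.04,1,0,0,0],
)

```text
time: 24.15
tool_pos: [487.9, -428.7, 57.5]
tcp_rot: [-3.139, 0.003, -0.111]
contact_force: [0.4, -0.6, 0.1]
grip_width: 59.9
finger_force: 0.0
```

Request:
step_arm(
  targets=[0.65,0,0,0.1,0,0,0,0.65,0,0,0.13,0,0,0,0,0,0,0.13,0,0,0,0,0,0,0.13,0,0,0,0,0,0,0.13,0,0,0,0,0,0,0.13,0,0,0,0,0,0,0.13,0,0,0],
)

```text
time: 25.02
tool_pos: [488.4, -431.0, 46.7]
tcp_rot: [3.141, -0.0, -0.112]
contact_force: [-0.8, 1.5, 4.6]
grip_width: 39.0
finger_force: 30.0
```

```bash
python3 - <<'E'
from h import *
o=bot.get_obs();print(o['tool_pos'],o['tcp_rot'],o['grip_width'],o['finger_force'])
print(to([508.9,227.9,160],-.112))
E
```

```text
[ 488.3593072  -431.02532088   46.71919322] [ 3.14125147e+00 -4.70503453e-04 -1.12393389e-01] 39.014164665038976 30.000688740983605
(array([-0.534, -6.57 , -1.135]), np.float64(-0.001))
```

Request:
step_arm(
  targets=[0,0,0,-0.3,0,0,0,0,0,0,-0.7,0,0,0,0,0,0,-1,0,0,0,0,0,0,-1,0,0,0],
)

```text
time: 25.52
tool_pos: [489.1, -432.0, 148.6]
tcp_rot: [3.138, -0.004, -0.112]
contact_force: [-0.1, -0.1, -1.7]
grip_width: 39.2
finger_force: 30.0
```

Request:
step_arm(
  targets=[0,-0.02,-0.3,-0.13,0,0,0,0,-0.05,-0.7,-0.13,0,0,0,0,-0.08,-1,-0.13,0,0,0],
)

```text
time: 25.9
tool_pos: [490.7, -328.8, 157.3]
tcp_rot: [-3.14, 0.003, -0.112]
contact_force: [-0.3, 0.1, -1.0]
grip_width: 39.3
finger_force: 30.0
```

Request:
step_arm(
  targets=[0,-0.04,-0.4,0,0,0,0,0,-0.06,-0.8,0,0,0,0,0,-0.08,-1,0,0,0,0],
)

```text
time: 26.28
tool_pos: [494.1, -228.3, 157.7]
tcp_rot: [-3.14, 0.003, -0.111]
contact_force: [-0.1, -0.1, -1.3]
grip_width: 39.4
finger_force: 30.0
```

Request:
step_arm(
  targets=[0,-0.04,-0.4,0,0,0,0,0,-0.06,-0.8,0,0,0,0,0,-0.08,-1,0,0,0,0],
)

```text
time: 26.65
tool_pos: [497.7, -128.9, 158.4]
tcp_rot: [-3.142, 0.001, -0.111]
contact_force: [-0.0, -0.6, -2.2]
grip_width: 39.3
finger_force: 30.0
```

Request:
step_arm(
  targets=[0,-0.04,-0.4,0,0,0,0,0,-0.06,-0.8,0,0,0,0,0,-0.08,-1,0,0,0,0],
)

```text
time: 27.02
tool_pos: [501.3, -28.8, 158.7]
tcp_rot: [3.141, 0.0, -0.111]
contact_force: [0.9, -0.4, -1.3]
grip_width: 39.0
finger_force: 30.0
```

Request:
step_arm(
  targets=[0,-0.04,-0.4,0,0,0,0,0,-0.06,-0.8,0,0,0,0,0,-0.08,-1,0,0,0,0],
)

```text
time: 27.4
tool_pos: [504.7, 71.5, 158.7]
tcp_rot: [3.141, 0.0, -0.111]
contact_force: [0.2, -0.5, -1.7]
grip_width: 39.1
finger_force: 30.0
```

Request:
step_arm(
  targets=[0,-0.04,-0.4,0,0,0,0,0,-0.06,-0.8,0,0,0,0,0,-0.08,-1,0,0,0,0],
)

```text
time: 27.78
tool_pos: [508.2, 171.8, 158.6]
tcp_rot: [3.141, -0.0, -0.111]
contact_force: [-0.5, -0.6, -1.2]
grip_width: 39.0
finger_force: 30.0
```

Request:
step_arm(
  targets=[0,-0.05,-0.3,0,0,0,0,0,-0.05,-0.57,0,0,0,0,0,-0.05,-0.57,0,0,0,0,0,-0.05,-0.57,0,0,0,0,0,-0.05,-0.57,0,0,0,0],
)

```text
time: 28.4
tool_pos: [509.4, 226.8, 159.0]
tcp_rot: [3.141, 0.0, -0.114]
contact_force: [0.6, 0.5, -1.4]
grip_width: 39.0
finger_force: 30.0
```

```bash
python3 - <<'E'
from h import *
im,d,o=cap('wrist','w11');print(o['tool_pos'],o['tcp_rot'],o['grip_width'],o['finger_force'])
P=cloud('wrist',d,o);zc=o['tool_pos'][2]-46.7+66
m=(np.abs(P[...,2]-zc)<5)&(np.hypot(P[...,0]-o['tool_pos'][0],P[...,1]-o['tool_pos'][1])<20);q=P[m];print(zc,len(q),q.mean(0),q.min(0),q.max(0))
for n,p in(('sq',(502,152)),('vial',(498,75))):
    q=P[(np.abs(P[...,2]-67)<5)&(np.hypot(P[...,0]-p[0],P[...,1]-p[1])<30)]; print(n,len(q),q.min(0),q.max(0)) if len(q) else 0
print(to([508.9,227.9,52],-.112))
E
```

```text
[509.35350356 226.78960074 159.00850734] [ 3.14106143e+00  2.44825794e-04 -1.13513086e-01] 38.9708329488811 29.999749227426946
178.30850734166052 2594 [506.09048725 226.9759843  177.1697824 ] [493.15325447 212.54713078 173.33414452] [523.47804868 246.74749395 180.36282558]
sq 1395 [488.69365254 139.71918492  62.03519072] [514.13338049 165.030027    68.48498373]
vial 1382 [485.5425415   62.94713281  62.01719489] [509.05478523  87.22486266  70.20885052]
(array([-0.006, -0.01 ,  1.071]), np.float64(-0.002))
```

Request:
step_arm(
  targets=[0,0,0,0.3,0,0,0,0,0,0,0.6,0,0,0,0,0,0,0.8,0,0,0,0,0,0,0.93,0,0,0,0,0,0,1,0,0,0,0,0,0,1,0,0,0],
)

```text
time: 29.2
tool_pos: [509.3, 227.7, 59.2]
tcp_rot: [3.141, 0.0, -0.113]
contact_force: [0.1, 0.4, -0.6]
grip_width: 39.0
finger_force: 30.0
```

Request:
step_arm(
  targets=[0,0,0,0.04,0,0,0,0,0,0,0.07,0,0,0,0,0,0,0.07,0,0,0,0.5,0,0,0.07,0,0,0,0.5,0,0,0.07,0,0,0,0.5,0,0,0.07,0,0,0,0.5,0,0,-0.2,0,0,0,0.5,0,0,-0.6,0,0,0,0.5,0,0,-1,0,0,0,0.5,0,0,-1,0,0,0],
)

```text
time: 30.45
tool_pos: [511.0, 228.4, 162.6]
tcp_rot: [-3.139, -0.007, -0.112]
contact_force: [-0.6, 0.5, -0.6]
grip_width: 45.7
finger_force: 0.0
```

```bash
python3 - <<'E'
from h import *
im,d,o=cap('wrist','w12');print(o['tool_pos'],o['tcp_rot'],o['grip_width'],o['time'])
P=cloud('wrist',d,o)
for n,p in(('rd',(509,228)),('sq',(502,152)),('vial',(498,75))):
    q=P[(np.abs(P[...,2]-69)<5)&(np.hypot(P[...,0]-p[0],P[...,1]-p[1])<30)]; print(n,len(q),q.min(0),q.max(0)) if len(q) else 0
q=P[(np.abs(P[...,2]-135)<4)&(P[...,0]>590)]; print('knob',len(q), q.min(0) if len(q) else 0,q.max(0) if len(q) else 0)
im,d,_=cap('top','top2');Q=cloud('top',d);m=np.zeros((480,640),bool);m[160:300,140:300]=1
q=Q[m&(Q[...,2]>128)&(Q[...,0]>580)];print(q.mean(0),q.min(0),q.max(0),len(q))
print(to([619.5,139.6,155],-.112))
E
```

```text
[510.99054296 228.38590007 162.56678508] [-3.13895066 -0.00661388 -0.11229119] 45.7164314756631 30.45
rd 1861 [493.61142436 212.72415611  64.05834142] [523.10499683 241.80001526  72.01492066]
sq 1314 [488.39980527 139.52872969  64.01014561] [513.75717524 164.92536955  67.94551369]
vial 1255 [485.2686947   63.27073023  64.01819837] [508.78388744  87.09878666  70.63977368]
knob 2546 [606.47888112 127.39572717 131.02143708] [623.09581172 151.3799095  136.9791107 ]
[617.3126685  139.64598098 134.72545689] [606.37297738 128.37621562 128.22599809] [628.70406607 151.24259716 139.99123676] 96
(array([1.197, 0.752, 0.041]), np.float64(-0.0))
```

View pics/w12.png

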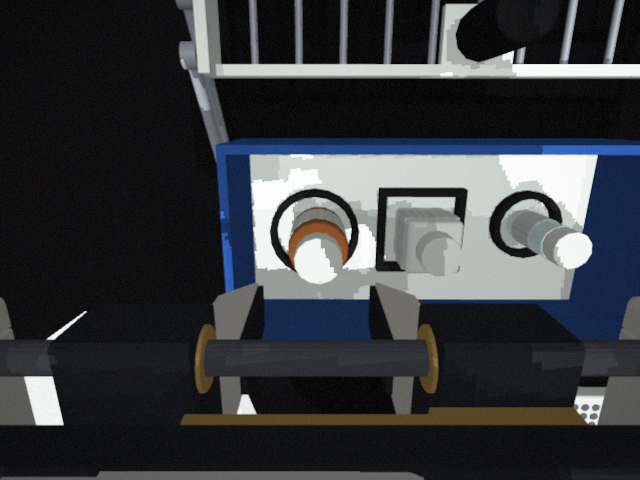

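All three stand in their recesses (round (508,227), square (501,152), vial (497,75)); knob top visible at (520,20), at (618.5,139.5). Go over and grip the knob.

Request:
step_arm(
  targets=[0.6,0,0,-0.3,0,0,0,0.6,0.3,0.2,-0.4,0,0,0,0.6,0.6,0.5,-0.4,0,0,0,0.6,1,0.75,-0.4,0,0,0,0.6,1,0.75,-0.4,0,0,0],
)

```text
time: 31.18
tool_pos: [601.4, 139.6, 196.8]
tcp_rot: [3.14, 0.002, -0.116]
contact_force: [-0.3, 0.8, -0.3]
grip_width: 55.2
finger_force: 0.0
```

Request:
step_arm(
  targets=[0.6,0.19,0,0,0,0,0,0.6,0.19,0,0.2,0,0,0,0.6,0.19,0,0.2,0,0,0,0.6,0.19,0,0.2,0,0,0],
)

```text
time: 31.68
tool_pos: [618.6, 140.5, 179.0]
tcp_rot: [3.141, 0.001, -0.112]
contact_force: [0.3, 0.2, 1.0]
grip_width: 54.9
finger_force: 0.0
```

```bash
python3 - <<'E'
from h import *
im,d,o=cap('wrist','w13');print(o['tool_pos'],o['tcp_rot'],o['grip_width'])
P=cloud('wrist',d,o);q=P[(np.abs(P[...,2]-135)<3)&(np.hypot(P[...,0]-618,P[...,1]-139)<25)];print(len(q),q.min(0),q.max(0))
print(to([619,139.4,130.7],-.112))
E
```

```text
[618.55568228 140.45548822 179.04880851] [ 3.14141420e+00  9.52617725e-04 -1.11802589e-01] 54.91141566014856
1704 [606.74894318 127.48071278 132.00822868] [630.23624309 150.74546234 136.64564193]
(array([0.002, 0.01 , 0.489]), np.float64(0.0))
```

Request:
step_arm(
  targets=[0.6,0,0.01,0.25,0,0,0,0.6,0,0.01,0.48,0,0,0,0.6,0,0.01,0.48,0,0,0,0,0,0.01,0.48,0,0,0,0,0,0.01,0.48,0,0,0,0,0,0.01,0.48,0,0,0,0,0,0.01,0.48,0,0,0,0,0,0.01,0.48,0,0,0],
)

```text
time: 32.72
tool_pos: [619.2, 139.4, 131.8]
tcp_rot: [-3.141, -0.001, -0.112]
contact_force: [-0.3, 2.5, 3.8]
grip_width: 23.6
finger_force: 30.0
```

Request:
step_arm(
  targets=[0,-0.062,0,-0.068,0,0,0,0,-0.13,0,-0.129,0,0,0,0,-0.2,0,-0.185,0,0,0,0,-0.28,0,-0.234,0,0,0,0,-0.36,0,-0.277,0,0,0,0,-0.445,0,-0.312,0,0,0,0,-0.533,0,-0.339,0,0,0,0,-0.622,0,-0.36,0,0,0,0,-0.713,0,-0.37,0,0,0,0,-0.804,0,-0.375,0,0,0],
)

```text
time: 33.98
tool_pos: [538.9, 148.5, 169.4]
tcp_rot: [-3.141, -0.001, -0.112]
contact_force: [2.3, 4.8, 0.5]
grip_width: 23.3
finger_force: 30.0
```

Request:
step_arm(
  targets=[0,-0.092,0,0.004,0,0,0,0,-0.18,0,0.016,0,0,0,0,-0.27,0,0.036,0,0,0,0,-0.36,0,0.063,0,0,0,0,-0.444,0,0.098,0,0,0,0,-0.525,0,0.14,0,0,0,0,-0.602,0,0.19,0,0,0,0,-0.675,0,0.246,0,0,0,0,-0.742,0,0.307,0,0,0,0,-0.804,0,0.375,0,0,0,0,-0.804,0,0.375,0,0,0],
)

```text
time: 35.35
tool_pos: [459.2, 157.5, 131.8]
tcp_rot: [-3.141, -0.002, -0.112]
contact_force: [2.1, 6.3, 3.0]
grip_width: 23.2
finger_force: 30.0
```

Request:
step_arm(
  targets=[0.6,0,0,0,0,0,0,0.6,0,0,0,0,0,0,0.6,0,0,0,0,0,0,0.6,0,0,0,0,0,0,0.6,0,0,-0.3,0,0,0,0.6,0,0,-0.7,0,0,0,0.6,0,0,-1,0,0,0,0.6,0,0,-1,0,0,0,0.6,0,0,-1,0,0,0,0.6,0,0,-1,0,0,0,0.6,0,0,-1,0,0,0,0.6,0,0,-1,0,0,0],
)

```text
time: 36.85
tool_pos: [459.0, 157.0, 230.7]
tcp_rot: [3.141, 0.001, -0.112]
contact_force: [0.5, 0.7, 0.2]
grip_width: 55.0
finger_force: 0.0
```

```bash
python3 - <<'E'
from h import *
im,d,o=cap('wrist','w14');print(o['tool_pos'],o['grip_width'],o['time'],o['contact_force'])
P=cloud('wrist',d,o);q=P[(np.abs(P[...,2]-135)<4)&(np.hypot(P[...,0]-460,P[...,1]-157)<30)];print(len(q),q.min(0),q.max(0))
for n,p in(('rd',(509,228)),('sq',(502,152)),('vial',(498,75))):
    q=P[(np.abs(P[...,2]-67)<6)&(np.hypot(P[...,0]-p[0],P[...,1]-p[1])<25)]; print(n,len(q),q.min(0),q.max(0)) if len(q) else 0
t,_,_=cap('top','top3')
E
```

```text
[459.03547128 156.97291609 230.73695655] 54.98624764317086 36.85 [0.4659047  0.68798834 0.22045078]
1112 [447.31690141 145.46580977 131.05605203] [471.01389806 168.8070302  136.11349788]
rd 1134 [493.45040872 212.39507569  61.3951696 ] [522.98506941 240.82112206  72.65801201]
sq 733 [488.51206849 139.73183952  61.74493804] [513.46059598 164.69189707  68.19768908]
vial 737 [485.47513946  63.65699556  61.08277661] [508.6859286   86.28412233  70.16349764]
```

View pics/w14.png

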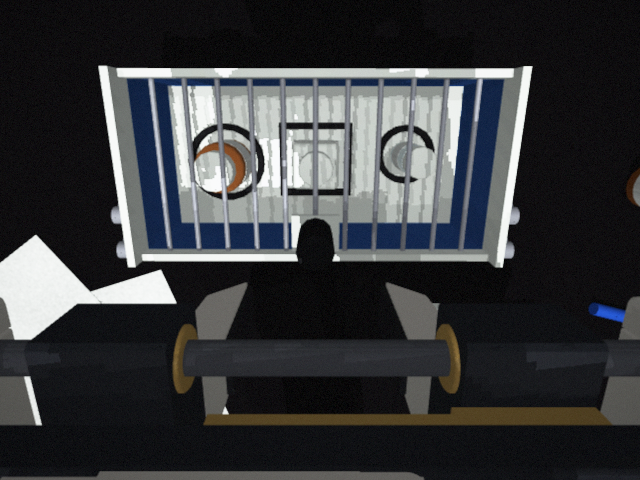

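View pics/top3.png

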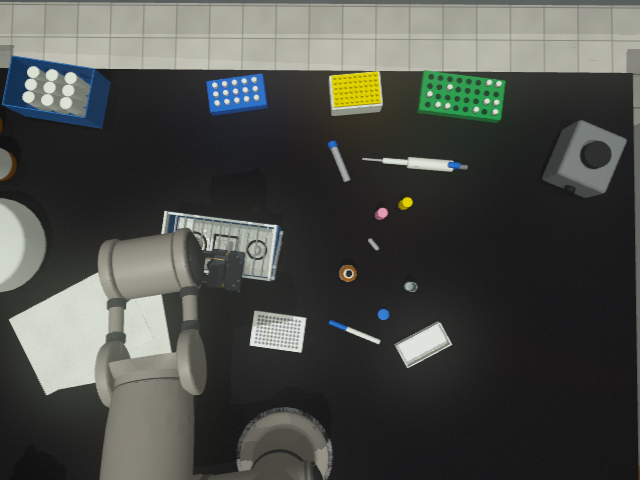

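The tray is fully closed over the three upright bottles (235,165), (316,165), (412,160) in the wrist view. In the top view the dropper bottle (348,273) and open vial (411,286) are unmoved. Gripper is clear, so I hand in.

```bash
python3 -c "
from plant import bot
print(bot.close_job())"
```

```text
the job is handed in; nothing more can be done
None
```

I handed in the job: in the last camera views the tray is fully closed over the round bottle, square bottle and capped vial, each upright in its own recess, with the dropper bottle and open vial where they started; no verdict was returned.

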